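# Set the till screen and key-lock its stand

### The job

Turn the till's screen so that it sits square to its foot and lean it back to 25 degrees from upright. Then take the key with the rectangular head, push it fully home into the lock on the stand's foot, working it past the sticky pins, turn it a quarter turn clockwise to its stop, and finish while still gripping it and holding it turned (the lock springs back if let go). Keep the screen's setting and leave the other key and the wares standing around as they are.

Things in the scene. Friction and masses are not known exactly. Their poses are not given: they have to be found in the camera images.
- stand: Fixed white foot plate of the till stand, 220 (x) x 320 (y) x 12 mm. Origin: centre of its underside; its own -x edge is the front, z up. The swivel axis is vertical through (10, 70) mm in this frame; the tilt axis crosses it 165 mm above the table. The lock is a dark steel boss 52 mm across, its top 52 mm above the table, centred at (-50, -120) mm.
- swivel (a joint): Swivel of the screen about the vertical axis, rad; 0 = screen square to the foot, facing the foot's own -x; positive is counter-clockwise from above. Stays where it is left (0.15 N m friction). Starts between -0.8 and -0.35.
- screen (a joint): Lean of the screen about the horizontal tilt axis (y of the swivelled head), rad; 0 = upright, positive leans its top back, away from the side it faces; wanted 0.436 (25 degrees). Stays where left (0.3 N m friction). Starts at 0.02 to 0.2; range -0.1 to 1.0.
- screen_top (a point): Middle of the screen's top edge. White flat panel 200 wide, 140 tall, 12 mm thick. At joints 0 this point is 20 mm in front of (-x) the swivel axis, 70 mm above the tilt axis, 235 mm high. Axes: x out of the back, y along the edge, z up in the panel's plane. The edge can be pinched front to back from above; the bracket behind stays 45 mm below it.
- lock_mouth (a point): Centre of the keyhole on top of the lock, 52 mm above the table (axes as the foot). Keyway straight down: a slot 16 x 7 mm in the brass plug, 36 mm deep, its long side along the foot's x while the plug is unturned. Two sprung, sticky pins stand into it 9 to 27 mm down; pushing past them takes 5 to 15 N, less while rocking the key.
- plug (a joint): Turn of the lock plug, rad, clockwise from above positive: 0 at rest, stop at 1.5. A spring (0.03 to 0.11 N m) turns it back when let go. The key has up to 0.15 rad of play in the slot, so turn the hand about 1.65.
- key: The right key, standing blade down in the key rest: black rectangular head 32 (x) x 10 (y, thick) x 28 mm tall above a flat steel blade 14 (x) x 5 (y) x 32 mm long, its last 7 mm stepped narrower. 40 g. Origin: centre of the shoulder under the head; z up. Same either way round. Grip the head across y from above. Home, the shoulder rests on the lock's mouth.
- round_key: The other key, to be left alone: black disc-shaped head 32 mm across and 10 mm thick, round 10 mm shank that does not fit the lock. Origin at its shoulder.
- rest: Fixed pale wooden key rest, 150 (x) x 60 (y) x 45 mm; origin: centre of its underside. Two slots in its top at x = -35 and +35 mm hold the keys, widths along x, either one in either slot.
- mug: White ceramic mug, 80 mm across, 92 mm tall; a ware to be left alone. Origin: centre of its underside.
- pink_mug: Pink ceramic mug, 80 mm across, 90 mm tall; a ware to be left alone. Origin: centre of its underside.
- gift_box: Small red gift box, 58 x 48 x 40 mm; a ware to be left alone. Origin: centre of its underside.
- figurine: Off-white angel figurine, 60 mm across, 137 mm tall; a ware to be left alone. Origin: centre of its underside.
- dome: Red domed paperweight, 68 mm across, 34 mm tall; a ware to be left alone. Origin: centre of its underside.
- jar: Small jar with a brass lid, 56 mm across, 85 mm tall; a ware to be left alone. Origin: centre of its underside.
Mind the look-alikes: they are no part of the job. Leave any orange, red or turquoise look-alike of the rest alone.

How it is judged:
By the outcome, as a careful person would: the job done as asked, in the order asked, and still so for the second after the job is handed in, while the arm keeps its last pose, push and grip.
It also fails if it takes over 54 s, if anything falls off the work surface, if the arm or the gripper's body presses on something with over 40 N, if the wrist force passes 120 N, or if a joint passes its speed limit or range.

### The arm

A 7-joint arm with a two-finger parallel gripper is mounted at the origin on the work surface. World frame = base frame: x ahead of the robot, y to its left, z up, the work surface at z = 0. Lengths are in mm, angles in rad, forces in N, time in s.
With the tool pointing down it reaches from about 400 to 850 mm from the base axis. Payload 10.4 kg.
Tool frame: the origin (TCP) lies at the very end of the fingers, on their centre line; the grasp point (between the pads) lies 19 mm behind it (ctrl.pinch_z is the distance from the TCP to the grasp point, in mm); z points along the fingers, y is the line along which they close (so a half turn about z gives the same grasp; the last joint's range is limited). The gripper opens to 85 mm and grips with 20 to 120 N. Pads are 22 mm wide; open, the fingers measure 114 mm over their backs; the gripper's body (76 mm by 85 mm) begins 54 mm behind the grasp point. The pads swing forward as they close: fully open they stand 13 mm farther back than shut.
Start: joints at [-1.267, 0.332, -0.065, 1.46, 0.022, 1.35, -0.088], TCP at [200.621, 591.948, 231.338] pointing down, gripper open.
Joint ranges: [-2.6, 2.6], [-0.5, 2.12], [-1.47, 1.34], [0.16, 2.42], [-1.27, 4.41], [0.06, 2.06], [-2.6, 2.6]. Speed limits (rad/s): [2.22, 2.22, 2.79, 2.79, 3.14, 3.14, 3.14].

### API

Orientations are given as a rotation vector (axis times angle).
In Python, from workcell import ctrl gives the robot as it stands.
- The arm moves only by the shell command python3 -m jog 'ROWS'. ROWS is a JSON object of lists of equal length, an entry for each row: "grip": the gripper command: -1 is fully open, 1 is shut, values between are in proportion; "linear": the shift along the tool's x, y, z in mm, a list of three; "turn": the turn about the tool's z in degrees. In form: {"grip": [grip, ...], "linear": [[dx, dy, dz], ...], "turn": [turn, ...]}. A call has 1 to 10 rows; each row shifts and turns the commanded pose from where the row before left it, along the tool's axes as they then stand; what a row does not reach is not made up. A row lasts 1/12 s, in which the tool goes at most 41.7 mm and 7.16 degrees, less where a joint would pass 70% of its speed; a pose out of reach is approached as far as the arm can. A call with a gripper value outside its range is refused whole. The fingers move at their own pace and stop on an object; the grip force is fixed at half the most. Time passes only in rows, so rows that do not move let the fingers close. It gives the time, the measured TCP pose, the force, the opening and the grip force at its end, in the units of the state.
- ctrl.observe(): the state, without advancing time (a new reading comes with each control period).
- ctrl.capture(name): name is "scene" or "top"; returns a dict with "frame" (420x560x3 uint8, blue, green, red), "intrinsics" (3x3 intrinsics, pixels), "xyz" and "attitude" of the camera in the world. Camera axes: x right, y down, z forward; pixel columns grow to the right and rows downward; lengths in mm; the calibration is good to about 2 mm. A picture is of the moment at which its call begins. There is no depth.
- ctrl.hand_in(): hands the job in; it is judged then, once.
The state is a dict: "clock": time; "q": joint angles; "qd": joint speeds; "joint_efforts": joint torques, N m; "eef_pos": TCP position; "tcp_rot": TCP orientation; "force": force on the tool from outside, world axes, zero at the start; "ft_torque": the same for the moment, N m; "gripper_width": finger opening in mm; "gripper_force": force on a finger pad.
Only numpy, scipy, OpenCV 4.12 (cv2) and the standard library are available. Lean on these libraries where they do the work, as an engineer would, in place of code of your own. Each camera call takes 0.05 s, during which the arm holds its last target. There are 200 camera calls.

## Working session

There is one attempt and no reset: what is moved stays moved. The work goes in short steps, Python scripts to look and compute and a shell command to move; the robot and the scene stay as the last step left them, time stands still between calls to the robot, and variables do not carry over. Pictures are saved under pics/ and viewed, at most 12 in all, crops included, and the job is handed in when it is done.

```bash
ls; mkdir -p pics
python3 - <<'E'
from workcell import ctrl
import cv2,pickle
d={}
for n in ("scene","top"):
    c=ctrl.capture(n); d[n]=c; cv2.imwrite(f"pics/{n}0.png",c["frame"]); print(n,c["intrinsics"],c["xyz"],c["attitude"])
s=ctrl.observe(); print(s["clock"],s["eef_pos"],s["tcp_rot"])
E
```

```text
pics
scene [[454.12164924   0.         283.10907622]
 [  0.         454.12164924 205.92423495]
 [  0.           0.           1.        ]] [ 937.32069792 -459.45938453 1183.15459364] [-2.4421416  -0.90511895  0.24420233]
top [[413.55324299   0.         282.96885402]
 [  0.         413.55324299 202.77865794]
 [  0.           0.           1.        ]] [ 440.37090645   33.41740401 1218.99181321] [-2.15551826  2.21356172 -0.08978421]
0.1 [200.50326369 591.62071596 230.59804207] [-5.10996361e-01 -3.09955409e+00  1.94462731e-03]
```

View pics/scene0.png

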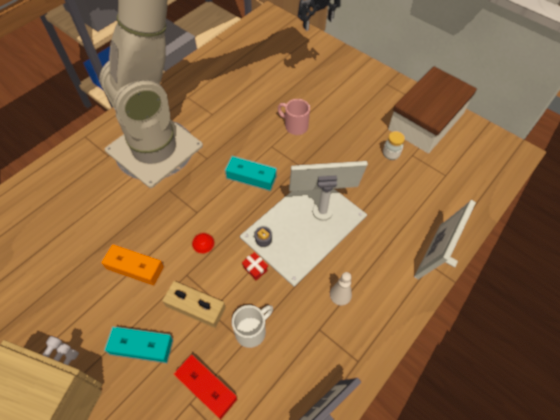

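View pics/top0.png

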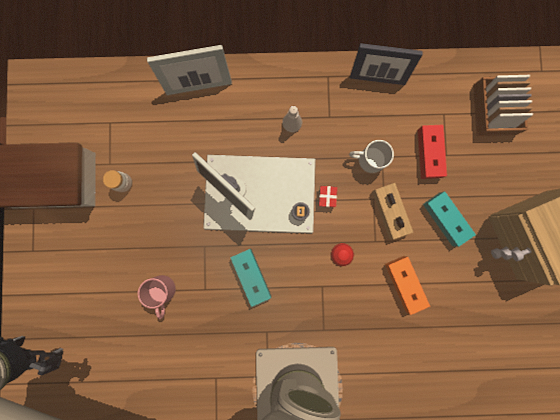

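The scene view shows the screen at (328,178), the lock at (263,237) and the wooden rest at (194,303). In the top view they sit at (224,184), (300,211) and (394,211). The dome, gift box and mug stand near the rest. I'll enlarge crops next.

```bash
cat > h.py <<'E'
from workcell import ctrl
import cv2,numpy as np
from scipy.spatial.transform import Rotation as R
def ray(c,u,v):
    d=R.from_rotvec(c["attitude"]).as_matrix()@np.linalg.inv(c["intrinsics"])@[u,v,1]; return np.array(c["xyz"]),d
def atz(c,u,v,z):
    o,d=ray(c,u,v); return (o+d*(z-o[2])/d[2]).round(1)
def proj(c,p):
    q=R.from_rotvec(c["attitude"]).as_matrix().T@(np.array(p)-c["xyz"]); q=c["intrinsics"]@q; return (q[:2]/q[2]).round(1)
def crop(img,u0,v0,w,h,k):
    o=cv2.resize(img[v0:v0+h,u0:u0+w],None,fx=k,fy=k,interpolation=cv2.INTER_CUBIC)
    for i in range(0,w,10): cv2.putText(o,str(u0+i),(int(i*k),8),0,.3,(0,0,255)); cv2.line(o,(int(i*k),10),(int(i*k),14),(0,0,255))
    for i in range(0,h,10): cv2.putText(o,str(v0+i),(0,int(i*k)+4),0,.3,(0,0,255)); cv2.line(o,(20,int(i*k)),(24,int(i*k)),(0,0,255))
    return o
E
python3 - <<'E'
from h import *
a=cv2.imread("pics/top0.png");b=cv2.imread("pics/scene0.png")
cv2.imwrite("pics/c1.png",crop(a,185,145,140,100,5.7))
r1=crop(a,368,176,52,72,7.5); r2=crop(b,158,275,72,52,5.8)
o=np.zeros((540,800,3),np.uint8); o[:r1.shape[0],:r1.shape[1]]=r1; o[:r2.shape[0],391:391+r2.shape[1]][:, :409]=r2[:,:409]
cv2.imwrite("pics/c2.png",o)
E
```

```text
(no output)
```

View pics/c1.png

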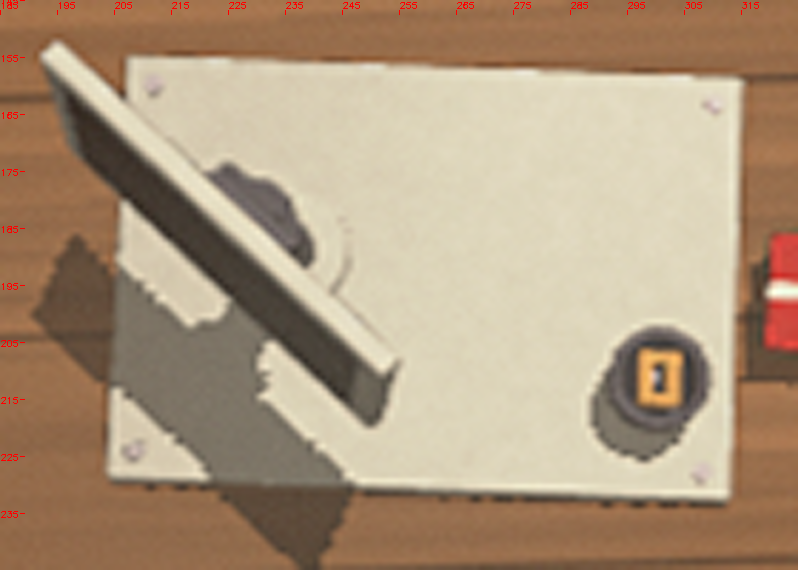

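View pics/c2.png

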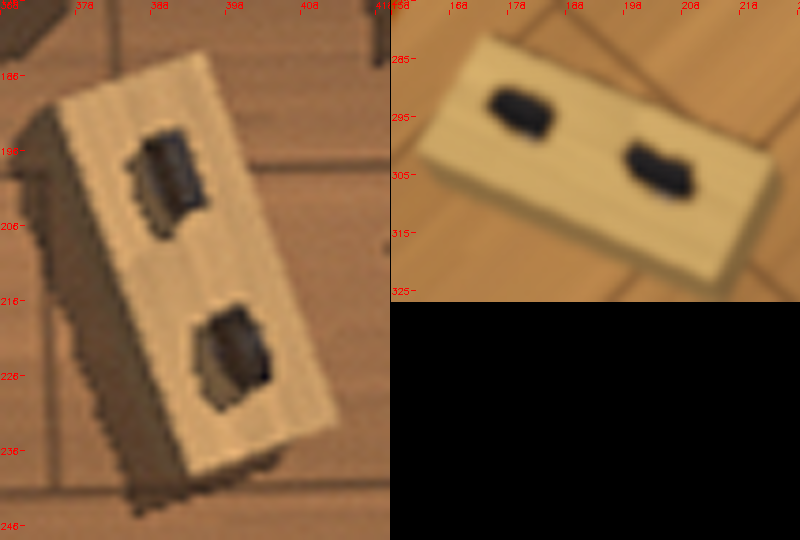

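Crop 1: the stand's corners are at (207,155), (315,159), (313,233) and (204,229), the screen's top edge runs from (194,153) to (253,210), and the lock is at about (301,211). Crop 2: the rest's top corners are (375,190), (395,183), (413,233) and (393,239), with keys near (390,199) and (399,222). I can't tell the head shapes apart by eye, so I'll fit rendered silhouettes.

```bash
cat > m.py <<'E'
from h import *
import itertools
cs={n:ctrl.capture(n) for n in("top","scene")}
t=cs["top"]
S=np.array([atz(t,*p,12) for p in [(207.3,154.8),(315.2,158.7),(312.7,232.7),(203.8,228.9)]]); sc=S.mean(0)
y=(S[0]+S[3]-S[1]-S[2])[:2]; th=np.arctan2(y[1],y[0])-np.pi/2
M=np.array([[np.cos(th),-np.sin(th)],[np.sin(th),np.cos(th)]])
print("stand",sc,th, "size",np.linalg.norm(S[0]-S[1]),np.linalg.norm(S[1]-S[2]))
lock=sc[:2]+M@[-50,-120]; ax=sc[:2]+M@[10,70]; print("lock",lock,"axis",ax,"lock seen",atz(t,301,211.5,52))
L,Rr=[(atz(t,*a,233)+atz(t,*b,233))/2 for a,b in [((192.4,155),(195,152.4)),((252,210.8),(254.8,208.2))]]
d=(L-Rr)[:2]; print("screen",L,Rr,(L+Rr)/2,"len",np.linalg.norm(d),"swivel",np.arctan2(d[1],d[0])-np.pi/2-th)
P=np.array([atz(t,*p,45) for p in [(375.3,189.7),(395.3,182.9),(413.3,232.7),(393.3,239.3)]]); rc=P.mean(0)
e=(P[2]+P[3]-P[0]-P[1])[:2]; ra=np.arctan2(e[1],e[0]); print("rest",rc,"xdir",ra,np.linalg.norm(P[1]-P[2]),np.linalg.norm(P[0]-P[1]))
u=np.array([np.cos(ra),np.sin(ra)])
a=np.linspace(0,2*np.pi,40)
rect=[(x,yy,z) for x in(-16,16) for yy in(-5,5) for z in(0,28)]
disc=[(16*np.cos(q),yy,16+16*np.sin(q)) for q in a for yy in(-5,5)]
k=8
for s in(-35,35):
  for nm,pts in(("rect",rect),("disc",disc)):
    out=[]
    for cn,c in cs.items():
      g=cv2.cvtColor(c["frame"],cv2.COLOR_BGR2GRAY).astype(float); best=(0,)
      for dx,dy,da in itertools.product(range(-8,9,2),range(-8,9,2),(-.2,-.1,0,.1,.2)):
        v=np.array([np.cos(ra+da),np.sin(ra+da)]);w=np.array([-v[1],v[0]])
        o=rc[:2]+u*(s+dx)+np.array([-u[1],u[0]])*dy
        pp=np.array([proj(c,[*(o+v*x+w*yy),45+z]) for x,yy,z in pts]); ctr=proj(c,[*(rc[:2]+u*s),58]).astype(int)
        x0,y0=ctr-12
        hull=cv2.convexHull(((pp-[x0,y0]+.5)*k).astype(np.int32)); m=np.zeros((24*k,24*k),np.uint8); cv2.fillConvexPoly(m,hull,255)
        m=cv2.resize(m,(24,24),interpolation=cv2.INTER_AREA)/255.
        dark=np.clip((110-g[y0:y0+24,x0:x0+24])/60,0,1)
        # ignore far from key
        yy2,xx2=np.mgrid[:24,:24]; near=np.hypot(xx2-12,yy2-12)<9
        iou=(np.minimum(m,dark)*near).sum()/(np.maximum(m,dark)*near).sum()
        if iou>best[0]: best=(iou,dx,dy,da,o.round(1))
      out.append(best)
    print(s,nm,out)
E
python3 m.py
```

```text
stand [562.25  93.05  12.  ] -0.06200676253570969 size 318.6220488290162 218.07595007244612
lock [504.91004587 -23.6210318 ] axis [576.56847447 162.2958034 ] lock seen [504.1 -24.2  52. ]
screen [640.6  239.15 233.  ] [502.   98.2 233. ] [571.3   168.675 233.   ] len 197.67868499157922 swivel -0.7149852314948255
rest [ 498.775 -290.025   45.   ] xdir -2.839285854399141 149.99126641241492 60.82441943824867
-35 rect [(np.float64(0.7115696730813817), 0, -4, -0.1, array([ 531. , -275.8])), (np.float64(0.6903682066261819), 0, -2, -0.2, array([ 531.6, -277.7]))]
-35 disc [(np.float64(0.7219253899417782), 0, -4, -0.1, array([ 531. , -275.8])), (np.float64(0.7814775485436892), 0, -2, -0.2, array([ 531.6, -277.7]))]
35 rect [(np.float64(0.7159546836142581), 0, -2, 0, array([ 464.8, -298.5])), (np.float64(0.6677071899012074), -6, -2, 0, array([ 470.5, -296.7]))]
35 disc [(np.float64(0.7636647026178133), -2, -2, 0, array([ 466.7, -297.9])), (np.float64(0.7589672411355721), 0, -2, -0.1, array([ 464.8, -298.5]))]
```

Run:
```python
from h import *
tiles=[]
for n,ctrs in(("top",[(390,199),(398,222)]),("scene",[(181,294),(204,303)])):
    g=ctrl.capture(n)["frame"]
    for (x,y) in ctrs:
        p=g[y-12:y+12,x-12:x+12].astype(float)
        p=255*np.clip(p/150,0,1)**.6
        tiles.append(cv2.resize(p.astype(np.uint8),(295,295),interpolation=cv2.INTER_CUBIC))
cv2.imwrite("pics/k1.png",np.vstack([np.hstack(tiles[:2]),np.hstack(tiles[2:])]))
```

```text
(no output)
```

View pics/k1.png

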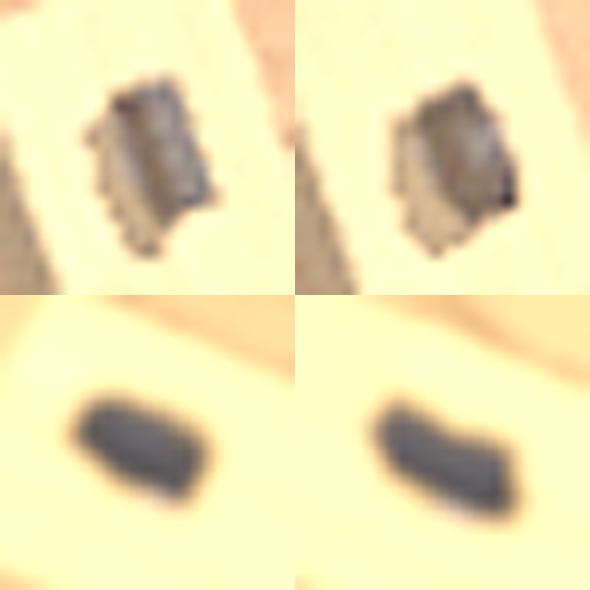

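The upper key in the top view, at about (390,199), has a uniform flat-topped head, so it is the rectangular one. The other key shows a curved highlight, which means a disc. I start with the screen: raise the tool and turn it to line up with the panel's normal.

```bash
cat > go.py <<'E'
# usage: go.py x y z [yaw_of_tool_y_deg]  -> tool-frame shift and turn from the present pose
from h import *
import sys
s=ctrl.observe(); T=R.from_rotvec(s["tcp_rot"]).as_matrix()
a=[float(v) for v in sys.argv[1:]]
print("clk",s["clock"],"pos",np.round(s["eef_pos"],1),"yaw_y",np.degrees(np.arctan2(T[1,1],T[0,1])).round(2),"tilt",T[2,:2].round(4),"q",np.round(s["q"],2),"F",np.round(s["force"],1),"w",round(s["gripper_width"],1))
d=np.array(a[:3])-s["eef_pos"]
if len(a)>3:
    t=(np.degrees(np.arctan2(T[1,1],T[0,1]))-a[3]+180)%360-180; print("turn",t.round(2)); c=np.radians(t)
    T2=T@R.from_euler("z",c).as_matrix(); print("linear after turn",(T2.T@d).round(1))
print("linear now",(T.T@d).round(1))
E
python3 -m jog '{"grip":[-1,-1,-1,-1,-1,-1,-1,-1,-1,-1],"linear":[[0,0,-12],[0,0,-12],[0,0,-12],[0,0,-12],[0,0,-12],[0,0,-12],[0,0,-12],[0,0,-12],[0,0,0],[0,0,0]],"turn":[7,7,7,7,7,7,7,7,7,7]}'
python3 -m jog '{"grip":[-0.6,-0.6,-0.6,-0.6,-0.6,-0.6,-0.6],"linear":[[0,0,0],[0,0,0],[0,0,0],[0,0,0],[0,0,0],[0,0,0],[0,0,0]],"turn":[7,7,7,7,7,7,3.8]}'
python3 go.py 571.3 168.7 325 -44.5
```

```text
clock: 1.13
eef_pos: [200.7, 592.2, 328.2]
tcp_rot: [-2.203, -2.239, -0.002]
force: [0.3, 0.4, 0.1]
gripper_width: 85.2
gripper_force: 0.0
clock: 1.72
eef_pos: [200.5, 591.9, 327.2]
tcp_rot: [2.901, 1.204, -0.0]
force: [-0.4, 0.2, -1.0]
gripper_width: 68.3
gripper_force: 0.0
clk 1.7167 pos [200.5 591.9 327.2] yaw_y -44.91 tilt [-0.0001  0.0001] q [-1.46  0.3   0.19  1.31 -0.06  1.54 -2.06] F [-0.4  0.2 -1. ] w 68.3
turn -0.41
linear after turn [-42.  561.1   2.3]
linear now [-37.9 561.4   2.3]
```

```bash
python3 -m jog '{"grip":[-0.4,-0.4,-0.4,-0.4,-0.4,-0.4,-0.4,-0.4,-0.4,-0.4],"linear":[[-2,20,0],[-2,30,0],[-2,30,0],[-2,30,0],[-2,30,0],[-2,30,0],[-2,30,0],[-2,30,0],[-2,30,0],[-2,30,0]],"turn":[0,0,0,0,0,0,0,0,0,0]}'
python3 -m jog '{"grip":[-0.4,-0.4,-0.4,-0.4,-0.4,-0.4,-0.4,-0.4,-0.4,-0.4],"linear":[[-2,30,0],[-2,30,0],[-2,30,0],[-2,30,0],[-2,30,0],[-2,30,0],[-2,30,0],[-2,30,0],[-2,20,0],[0,11,0]],"turn":[0,0,0,0,0,0,0,0,0,0]}'
python3 go.py 571.3 168.7 227 -44.5
```

```text
clock: 2.55
eef_pos: [394.1, 373.0, 327.4]
tcp_rot: [-2.897, -1.214, -0.0]
force: [-0.2, 1.1, 0.3]
gripper_width: 60.1
gripper_force: 0.0
clock: 3.38
eef_pos: [575.3, 168.4, 327.3]
tcp_rot: [2.899, 1.209, -0.0]
force: [-0.5, -0.8, 0.3]
gripper_width: 59.5
gripper_force: 0.0
clk 3.3833 pos [575.3 168.4 327.3] yaw_y -44.73 tilt [-0.0004  0.0009] q [-0.82  0.26  0.58  1.4  -0.14  1.52 -1.03] F [-0.5 -0.8  0.3] w 59.5
turn -0.23
linear after turn [ -2.5  -3.1 100.3]
linear now [ -2.5  -3.1 100.3]
```

```bash
python3 -m jog '{"grip":[-0.4,-0.4,-0.4,0.2,0.62,0.62,0.62,0.62],"linear":[[-2.5,-3,30],[0,0,35],[0,0,25],[0,0,10.3],[0,0,0],[0,0,0],[0,0,0],[0,0,0]],"turn":[0,0,0,0,0,0,0,0]}'
python3 -m jog '{"grip":[0.65,0.65,0.65,0.65,0.65,0.65,0.65,0.65],"linear":[[0,0,0],[-1,0,0],[-1,0,0],[-1,0,0],[-1,0,0],[-1,0,0],[-0.7,0,0],[0,0,0]],"turn":[0,-7,-7,-7,-7,-7,-6.2,0]}'
python3 go.py 568.4 163.7 227 -3.55
python3 - <<'E'
from h import *
o=[]
c=ctrl.capture("top");o.append(crop(c["frame"],180,140,100,100,4)); 
c=ctrl.capture("scene");o.append(crop(c["frame"],270,140,100,100,4))
cv2.imwrite("pics/s1.png",np.hstack(o))
E
```

```text
clock: 4.05
eef_pos: [571.1, 171.7, 228.9]
tcp_rot: [2.897, 1.214, 0.005]
force: [1.6, -0.9, -0.1]
gripper_width: 16.1
gripper_force: 0.8
clock: 4.72
eef_pos: [568.0, 166.2, 228.4]
tcp_rot: [2.28, 2.16, 0.002]
force: [-1.2, -2.4, 5.7]
gripper_width: 15.0
gripper_force: 3.8
clk 4.7167 pos [568.  166.2 228.4] yaw_y -3.09 tilt [0.0006 0.0015] q [-0.74  0.27  0.46  1.58 -0.12  1.32 -0.32] F [-1.2 -2.4  5.7] w 15.0
turn 0.46
linear after turn [-2.5  0.6  1.4]
linear now [-2.5  0.6  1.4]
```

View pics/s1.png

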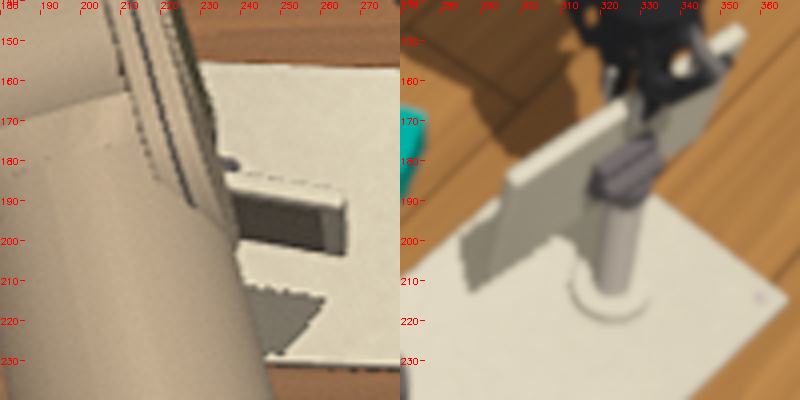

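```bash
python3 -m jog '{"grip":[0.65,0.65,0.65,0.65,1,1,1,1,1],"linear":[[-1.5,-3,1.4],[-1,-3,2],[0,-3,1],[0,-2,0],[0,0,0],[0,0,0],[0,0,0],[0,0,0],[0,0,0]],"turn":[0.5,0,0,0,0,0,0,0,0]}'
python3 go.py 556.6 163.5 224 -3.55
```

```text
clock: 5.57
eef_pos: [556.0, 164.2, 222.3]
tcp_rot: [2.295, 2.145, -0.002]
force: [-0.8, -5.0, 1.8]
gripper_width: 9.8
gripper_force: 60.3
clk 5.5667 pos [556.  164.2 222.3] yaw_y -3.88 tilt [-0.0012 -0.001 ] q [-0.75  0.25  0.46  1.62 -0.11  1.3  -0.34] F [-0.8 -5.   1.8] w 9.8
turn -0.33
linear after turn [-0.7  0.6 -1.7]
linear now [-0.7  0.6 -1.7]
```

```bash
python3 -m jog '{"grip":[1,0.58,0.58,0.58,0.58,0.58,0.58,0.58,0.58,0.58],"linear":[[0,0,0],[0,0,-3],[0,3,0],[0,4,0],[0,4,0],[0,5,0],[0,5,0],[0,4,0],[0,2,0],[0,0,0]],"turn":[-0.3,0,0,0,0,0,0,0,0,0]}'
python3 go.py 586.6 161.7 226 -3.55
cat > fit.py <<'E'
# project panel corners for joints (swivel, lean)
from h import *
AX=np.array([576.6,162.3]);TH=-.062
def pan(sw,t,pts):
    out=[]
    for px,py,pz in pts:
        x=px*np.cos(t)+pz*np.sin(t); z=165-px*np.sin(t)+pz*np.cos(t); a=TH+sw
        out.append([AX[0]+x*np.cos(a)-py*np.sin(a),AX[1]+x*np.sin(a)+py*np.cos(a),z])
    return out
TOP=[(-26,100,70),(-26,-100,70),(-14,-100,70),(-14,100,70)]
E
python3 - <<'E'
from fit import *
o=[]
for n,u0,v0 in(("top",185,145),("scene",270,135)):
    c=ctrl.capture(n); f=crop(c["frame"],u0,v0,100,100,4)
    for t,col in((.436,(0,255,0)),):
        q=((np.array([proj(c,p) for p in pan(0,t,TOP)])-[u0,v0]+.5)*4).astype(np.int32); cv2.polylines(f,[q],True,col)
    o.append(f)
cv2.imwrite("pics/s2.png",np.hstack(o))
E
```

```text
clock: 6.4
eef_pos: [583.0, 164.9, 226.3]
tcp_rot: [-2.286, -2.152, -0.001]
force: [-4.7, -0.0, 8.7]
gripper_width: 17.9
gripper_force: 4.1
clk 6.4 pos [583.  164.9 226.3] yaw_y -3.45 tilt [ 0.0018 -0.0013] q [-0.72  0.31  0.47  1.55 -0.14  1.32 -0.3 ] F [-4.7 -0.   8.7] w 17.9
turn 0.1
linear after turn [-2.9  3.8  0.3]
linear now [-2.9  3.8  0.3]
```

View pics/s2.png

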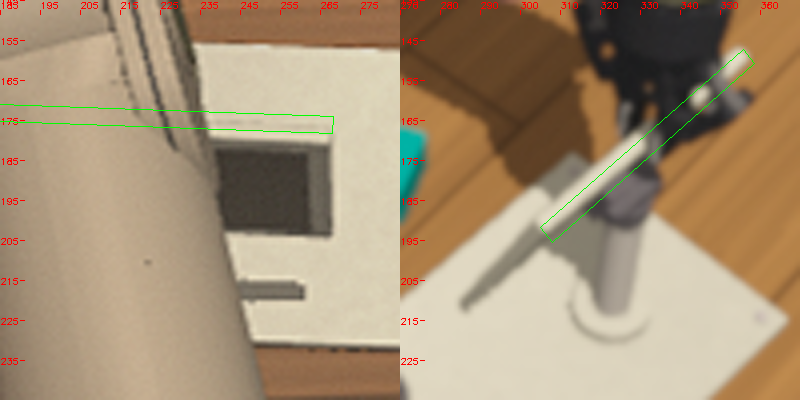

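Run:
```python
from fit import *
c=ctrl.capture("top")
for t in(.25,.3,.35,.4,.436,.47): print(t,[proj(c,p) for p in pan(0,t,[(-26,-100,70),(-14,-100,70),(-26,-100,-70)])])
c=ctrl.capture("scene")
for t in(.3,.35,.4,.436,.47): print(t,[proj(c,p) for p in pan(0,t,[(-26,-100,70),(-14,-100,70),(-14,100,70),(-26,100,70)])])
```

```text
0.25 [array([267.5, 183.6]), array([267.7, 178.9]), array([268.6, 202.5])]
0.3 [array([267.5, 182. ]), array([267.7, 177.5]), array([268.6, 203.5])]
0.35 [array([267.6, 180.5]), array([267.8, 176. ]), array([268.5, 204.6])]
0.4 [array([267.6, 178.9]), array([267.9, 174.6]), array([268.4, 205.5])]
0.436 [array([267.7, 177.8]), array([267.9, 173.6]), array([268.4, 206.2])]
0.47 [array([267.7, 176.8]), array([268. , 172.7]), array([268.3, 206.8])]
0.3 [array([301.6, 189. ]), array([304.9, 192.5]), array([355.5, 148. ]), array([352.4, 144.8])]
0.35 [array([302.7, 189.9]), array([305.9, 193.4]), array([356.5, 148.9]), array([353.4, 145.6])]
0.4 [array([303.8, 190.8]), array([307. , 194.4]), array([357.5, 149.7]), array([354.5, 146.4])]
0.436 [array([304.6, 191.4]), array([307.7, 195.1]), array([358.2, 150.4]), array([355.3, 146.9])]
0.47 [array([305.3, 192.1]), array([308.4, 195.8]), array([358.8, 151. ]), array([356. , 147.5])]
```

```bash
python3 -m jog '{"grip":[0.58,0.58,0.58,0.58],"linear":[[0,2,0],[0,2,0],[0,1.5,0],[0,0,0]],"turn":[0,0,0,0]}'
python3 -m jog '{"grip":[0.5,0.4,0.2,0,0,0,0,0],"linear":[[0,-1,0],[0,0,-1],[0,0,-20],[0,0,-40],[0,0,-20],[5,-30,0],[10,-40,0],[10,-40,0]],"turn":[0,0,0,0,0,0,0,0]}'
python3 -m jog '{"grip":[0,0,0,0,0],"linear":[[40,0,0],[-40,0,0],[-40,0,0],[-40,0,0],[0,0,0]],"turn":[0,0,0,0,0]}'
python3 go.py 531 -276.5 130 107.3
python3 - <<'E'
from fit import *
o=[]
for n,u0,v0 in(("top",185,145),("scene",270,135)):
    c=ctrl.capture(n); f=crop(c["frame"],u0,v0,100,100,4)
    o.append(f)
cv2.imwrite("pics/s3.png",np.hstack(o))
E
```

```text
clock: 6.93
eef_pos: [588.5, 164.5, 226.5]
tcp_rot: [-2.286, -2.152, -0.001]
force: [-5.4, 0.1, 8.8]
gripper_width: 17.9
gripper_force: 4.4
clock: 7.6
eef_pos: [478.7, 194.8, 306.3]
tcp_rot: [2.29, 2.15, -0.0]
force: [-0.3, 1.7, 1.0]
gripper_width: 42.5
gripper_force: 0.0
clock: 8.02
eef_pos: [475.1, 107.1, 307.3]
tcp_rot: [2.298, 2.141, 0.001]
force: [0.3, -0.8, 0.1]
gripper_width: 42.8
gripper_force: 0.0
clk 8.0167 pos [475.1 107.1 307.3] yaw_y -4.05 tilt [-0.0002  0.001 ] q [-0.8  -0.03  0.48  1.71  0.02  1.46 -0.4 ] F [ 0.3 -0.8  0.1] w 42.8
turn -111.35
linear after turn [  60.8 -382.8  177.4]
linear now [-378.7   82.7  177.4]
```

View pics/s3.png

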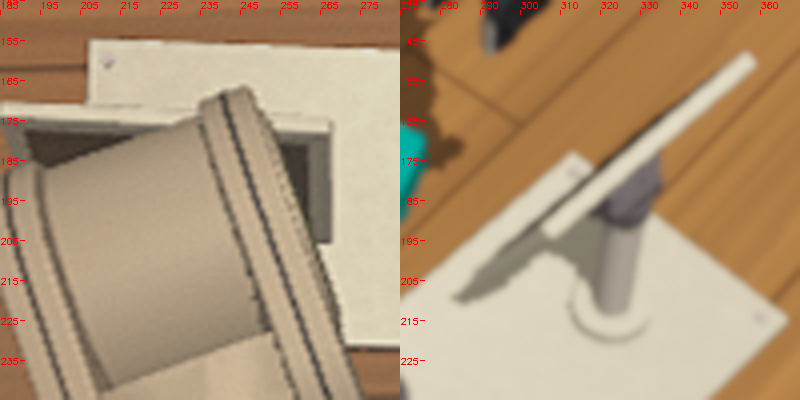

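```bash
python3 -m jog '{"grip":[0,0,0,0,0,0,0,0,0,0],"linear":[[-25,5,0],[-38,8,0],[-38,8,0],[-38,8,0],[-38,8,0],[-38,8,0],[-38,8,0],[-38,8,0],[-38,8,0],[-38,8,0]],"turn":[0,0,0,0,0,0,0,0,0,0]}'
python3 -m jog '{"grip":[0,0,0,0,0,0,0,0,0,0],"linear":[[0,0,0],[0,0,0],[0,0,0],[0,0,0],[0,0,0],[0,0,0],[0,0,0],[0,0,0],[0,0,0],[0,0,0]],"turn":[-7,-7,-7,-7,-7,-7,-7,-7,-7,-7]}'
python3 -m jog '{"grip":[0,0,0,0,0,0,0],"linear":[[0,0,0],[0,0,0],[0,0,0],[0,0,0],[0,0,0],[0,0,0],[0,0,0]],"turn":[-7,-7,-7,-7,-7,-6.3,0]}'
python3 go.py 531 -276.5 130 107.3
python3 - <<'E'
from fit import *
o=[]
c=ctrl.capture("top"); o.append(crop(c["frame"],180,140,142,100,3.5)[:, :495])
u0,v0=372,178;o.append(crop(c["frame"],u0,v0,48,66,6.3)[:350,:300])
h=max(x.shape[0] for x in o); o=[cv2.copyMakeBorder(x,0,h-x.shape[0],0,0,0) for x in o]
cv2.imwrite("pics/s4.png",np.hstack(o))
g=cv2.cvtColor(c["frame"],cv2.COLOR_BGR2GRAY).astype(float); Y=g[165:212,:]
for u in(195,205,250,262): print(u,g[165:190,u].astype(int),g[195:212,u].astype(int))
print("pred",[proj(c,p) for p in pan(0,.436,TOP)])
E
```

```text
clock: 8.95
eef_pos: [530.2, -256.2, 306.3]
tcp_rot: [2.285, 2.156, 0.001]
force: [1.1, -0.1, 1.0]
gripper_width: 42.6
gripper_force: 0.0
clock: 9.78
eef_pos: [530.0, -254.5, 306.1]
tcp_rot: [-0.627, -3.078, -0.001]
force: [0.4, 0.2, 0.1]
gripper_width: 43.0
gripper_force: 0.0
clock: 10.37
eef_pos: [529.9, -254.7, 306.1]
tcp_rot: [0.497, -3.102, -0.001]
force: [0.7, 0.7, -0.7]
gripper_width: 43.1
gripper_force: 0.0
clk 10.3667 pos [ 529.9 -254.7  306.1] yaw_y 108.2 tilt [0.0001 0.0007] q [-0.1   0.24  0.58  1.47 -0.13  1.47  2.36] F [ 0.7  0.7 -0.7] w 43.1
turn 0.9
linear after turn [  5.4 -21.3 176.1]
linear now [  5.7 -21.2 176.1]
195 [127 122 123 120 125 120 202 214 213 177 120 108  89  61  54  58  56  57
  61  55  54  61  59  56  58] [111 115 115 114 112 110 109 121 101  99 122 122 116 118 127 124 125]
205 [126 121 122 118 121 111 179 209 219 213 135 104 109  70  49  49  62  58
  57  57  57  56  60  60  59] [ 63  61  65  60  63  57  97 106 170 191 193 189 188 184 201 219 145]
250 [214 214 216 215 213 213 215 216 198 204 217 214 145 106 118  84  59  57
  59  63  64  61  61  62  66] [ 62  64  65  62  66  64  61  59  90 101 181 221 217 214 214 214 216]
262 [216 216 215 217 218 218 219 219 219 211 209 219 212 134 106 103 102 101
 102 105 101  99  98  98  99] [ 97  95  95  96  87  81  84  83  77  99 121 211 220 217 215 216 216]
pred [array([183.9, 174.9]), array([267.7, 177.8]), array([267.9, 173.6]), array([184.6, 170.7])]
```

View pics/s4.png

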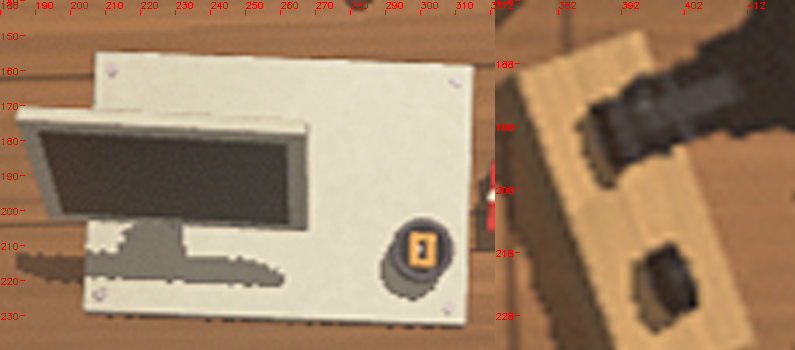

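```bash
python3 -m jog '{"grip":[0,0,0,0,0,0,0,0,0,0],"linear":[[5.4,-21.3,0],[0,0,35],[0,0,35],[0,0,35],[0,0,35],[0,0,35],[0,0,30],[0,0,25],[0,0,15],[0,0,12]],"turn":[0.9,0,0,0,0,0,0,0,0,0]}'
python3 -m jog '{"grip":[0.3,0.5,0.7,1,1,1,1],"linear":[[0,0,0],[0,0,0],[0,0,0],[0,0,0],[0,0,0],[0,0,0],[0,0,0]],"turn":[0,0,0,0,0,0,0]}'
python3 go.py 531 -276.5 49 107.3
```

```text
clock: 11.25
eef_pos: [529.9, -276.9, 47.3]
tcp_rot: [0.456, -3.106, -0.002]
force: [-0.5, 0.5, 0.3]
gripper_width: 42.3
gripper_force: 0.0
clock: 11.83
eef_pos: [531.2, -278.3, 51.0]
tcp_rot: [-0.46, 3.105, -0.001]
force: [-0.2, 0.1, 6.6]
gripper_width: 8.6
gripper_force: 60.1
clk 11.8333 pos [ 531.2 -278.3   51. ] yaw_y 106.86 tilt [-0.0022 -0.0012] q [-0.01  0.48  0.52  1.75 -0.28  0.99  2.48] F [-0.2  0.1  6.6] w 8.6
turn -0.44
linear after turn [-0.4  1.8  2. ]
linear now [-0.3  1.8  2. ]
```

```bash
python3 -m jog '{"grip":[1,1,1,1,1,1,1,1],"linear":[[0,0,-10],[0,0,-20],[0,0,-30],[0,0,-30],[0,0,-20],[0,0,0],[0,0,0],[0,0,0]],"turn":[0,0,0,0,0,7,7,6.4]}'
python3 go.py 505 -24 160 86.45
```

```text
clock: 12.5
eef_pos: [530.3, -278.0, 160.9]
tcp_rot: [0.107, 3.138, 0.0]
force: [-0.1, -0.3, -0.9]
gripper_width: 8.8
gripper_force: 59.2
clk 12.5 pos [ 530.3 -278.   160.9] yaw_y 86.1 tilt [-0.0013  0.0002] q [-0.1   0.36  0.63  1.66 -0.23  1.2   2.09] F [-0.1 -0.3 -0.9] w 8.8
turn -0.35
linear after turn [ 41.  252.    0.9]
linear now [ 42.5 251.7   0.9]
```

```bash
python3 -m jog '{"grip":[1,1,1,1,1,1,1,1,1,1],"linear":[[3,18,0],[5,29.3,0],[5,29.3,0],[5,29.3,0],[5,29.3,0],[5,29.3,0],[5,29.3,0],[5,29.2,0],[3,28,0.9],[0,0,0]],"turn":[-0.3,0,0,0,0,0,0,0,0,0]}'
python3 -m jog '{"grip":[1,1,1,1],"linear":[[0,0,25],[0,0,25],[0,0,8],[0,0,0]],"turn":[0,0,0,0]}'
python3 go.py 505 -24 100 86.45
python3 - <<'E'
from fit import *
c=ctrl.capture("scene"); s=ctrl.observe()["eef_pos"]
cv2.imwrite("pics/l1.png",np.hstack([crop(c["frame"],230,205,60,60,6.6),crop(ctrl.capture("top")["frame"],270,180,60,60,6.6)]))
print("tip pred",proj(c,[s[0],s[1],s[2]-38]),"shoulder",proj(c,[s[0],s[1],s[2]-6]),"mouth",proj(c,[505,-24,52]))
E
```

```text
clock: 13.33
eef_pos: [503.2, -19.0, 159.2]
tcp_rot: [-0.078, -3.141, -0.004]
force: [0.3, -0.2, -0.9]
gripper_width: 8.8
gripper_force: 59.2
clock: 13.67
eef_pos: [502.1, -25.4, 99.4]
tcp_rot: [-0.089, -3.137, 0.001]
force: [-0.1, -0.2, 0.1]
gripper_width: 8.9
gripper_force: 59.2
clk 13.6667 pos [502.1 -25.4  99.4] yaw_y 86.75 tilt [ 0.0034 -0.0008] q [-0.49  0.2   0.49  1.95 -0.11  1.02  1.57] F [-0.1 -0.2  0.1] w 8.9
turn 0.3
linear after turn [-2.8  1.5 -0.6]
linear now [-2.8  1.5 -0.6]
tip pred [261.4 231.8] shoulder [261.1 226.2] mouth [262.4 233.7]
```

View pics/l1.png

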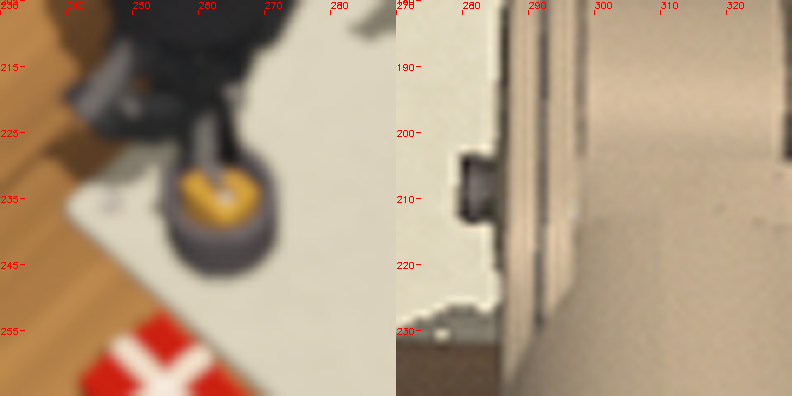

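```bash
python3 -m jog '{"grip":[1,1,1,1,1],"linear":[[-2.9,1.7,3],[0,0,3],[0,0,0],[0,0,0],[0,0,0]],"turn":[0.3,0,0,0,0]}'
python3 go.py 505.2 -23.7 90 86.45
python3 -m jog '{"grip":[1,1,1,1,1],"linear":[[0,0,2],[0,0,2],[0,0,2],[0,0,1],[0,0,0]],"turn":[0,0,0,0,0]}'
python3 go.py 505.2 -23.7 86 86.45
```

```text
clock: 14.18
eef_pos: [506.6, -23.6, 94.9]
tcp_rot: [0.097, 3.14, 0.0]
force: [-0.7, -0.7, 0.2]
gripper_width: 8.8
gripper_force: 59.2
clk 14.1833 pos [506.6 -23.6  94.9] yaw_y 86.47 tilt [-0.0003  0.0002] q [-0.48  0.21  0.49  1.95 -0.12  1.01  1.57] F [-0.7 -0.7  0.2] w 8.8
turn 0.02
linear after turn [ 1.4 -0.2  4.9]
linear now [ 1.4 -0.2  4.9]
clock: 14.6
eef_pos: [506.3, -23.5, 87.3]
tcp_rot: [-0.097, -3.14, 0.0]
force: [0.1, 0.7, -1.0]
gripper_width: 8.3
gripper_force: 59.2
clk 14.6 pos [506.3 -23.5  87.3] yaw_y 86.48 tilt [ 0.0006 -0.0001] q [-0.48  0.22  0.49  1.96 -0.12  0.99  1.57] F [ 0.1  0.7 -1. ] w 8.3
turn 0.03
linear after turn [ 1.  -0.2  1.3]
linear now [ 1.  -0.2  1.3]
```

```bash
python3 -m jog '{"grip":[1,1,1,1,1],"linear":[[0,0,2],[0,0,2],[0,0,1],[0,0,0],[0,0,0]],"turn":[0,0,0,0,0]}'
python3 go.py 505.2 -23.7 86 86.45
```

```text
clock: 15.02
eef_pos: [506.3, -23.4, 82.6]
tcp_rot: [-0.097, -3.14, -0.0]
force: [-2.0, 0.2, 1.6]
gripper_width: 9.0
gripper_force: 59.7
clk 15.0167 pos [506.3 -23.4  82.6] yaw_y 86.48 tilt [0.0004 0.0001] q [-0.48  0.23  0.49  1.96 -0.13  0.98  1.58] F [-2.   0.2  1.6] w 9.0
turn 0.03
linear after turn [ 1.1 -0.3 -3.4]
linear now [ 1.1 -0.3 -3.4]
```

```bash
python3 -m jog '{"grip":[1,1,1,1,1,1],"linear":[[1,0,1],[0,0,2],[0,0,2],[0,0,2],[0,0,2],[0,0,0]],"turn":[2,-4,4,-4,4,-2]}'
python3 go.py 505.2 -23.7 74 86.45
python3 -m jog '{"grip":[1,1,1,1,1,1],"linear":[[0,0,2],[0,0,2],[0,0,2],[0,0,2],[0,0,1],[0,0,0]],"turn":[2,-4,4,-4,4,-2]}'
python3 go.py 505.2 -23.7 64 86.45
```

```text
clock: 15.52
eef_pos: [505.3, -23.3, 73.8]
tcp_rot: [-0.103, -3.139, -0.001]
force: [-4.1, 0.5, 4.9]
gripper_width: 8.5
gripper_force: 60.0
clk 15.5167 pos [505.3 -23.3  73.8] yaw_y 86.25 tilt [0.0007 0.0003] q [-0.48  0.24  0.48  1.97 -0.13  0.96  1.58] F [-4.1  0.5  4.9] w 8.5
turn -0.2
linear after turn [ 0.  -0.4 -0.2]
linear now [ 0.  -0.4 -0.2]
clock: 16.02
eef_pos: [505.3, -23.3, 65.1]
tcp_rot: [-0.103, -3.139, -0.001]
force: [-5.7, 0.4, 7.9]
gripper_width: 8.7
gripper_force: 60.6
clk 16.0167 pos [505.3 -23.3  65.1] yaw_y 86.25 tilt [0.0006 0.0005] q [-0.47  0.25  0.48  1.98 -0.14  0.95  1.58] F [-5.7  0.4  7.9] w 8.7
turn -0.2
linear after turn [ 0.1 -0.4  1.1]
linear now [ 0.1 -0.4  1.1]
```

```bash
python3 -m jog '{"grip":[1,1,1,1,1,1],"linear":[[1,0,1],[0,0,2],[0,0,2],[0,0,2],[0,0,1],[0,0,0]],"turn":[2,-4,4,-4,4,-2]}'
python3 go.py 505.2 -23.7 58 86.45
python3 -m jog '{"grip":[1,1,1,1],"linear":[[0,0,1],[0,0,1],[0,0,0],[0,0,0]],"turn":[2,-4,2,0]}'
python3 go.py 505.2 -23.7 56 86.45
```

```text
clock: 16.52
eef_pos: [505.1, -23.3, 57.8]
tcp_rot: [0.103, 3.139, 0.001]
force: [-5.4, 0.4, 12.9]
gripper_width: 8.6
gripper_force: 61.2
clk 16.5167 pos [505.1 -23.3  57.8] yaw_y 86.24 tilt [-0.0011  0.0008] q [-0.47  0.26  0.48  1.98 -0.15  0.93  1.59] F [-5.4  0.4 12.9] w 8.6
turn -0.21
linear after turn [-0.1 -0.4 -0.2]
linear now [-0.1 -0.4 -0.2]
clock: 16.85
eef_pos: [505.4, -23.3, 57.5]
tcp_rot: [0.1, 3.139, 0.003]
force: [-15.0, 1.4, 38.3]
gripper_width: 8.9
gripper_force: 64.9
clk 16.85 pos [505.4 -23.3  57.5] yaw_y 86.37 tilt [-0.0012  0.0019] q [-0.47  0.26  0.48  1.98 -0.15  0.93  1.59] F [-15.    1.4  38.3] w 8.9
turn -0.08
linear after turn [ 0.2 -0.4  1.5]
linear now [ 0.2 -0.4  1.5]
```

```bash
python3 -m jog '{"grip":[1,1,1,1,1,1,1,1,1],"linear":[[0.5,0,-1.2],[0,0,0],[0,0,0],[0,0,0],[0,0,0],[0,0,0],[0,0,0],[0,0,0],[0,0,0]],"turn":[0,6,6,6,6,6,6,6,6]}'
python3 go.py 505.2 -23.3 57.5 -8.5
python3 -c "from workcell import ctrl;print(ctrl.observe()['ft_torque'])"
```

```text
clock: 17.6
eef_pos: [504.9, -22.3, 57.7]
tcp_rot: [1.371, 2.826, 0.004]
force: [-8.9, 3.7, 23.3]
gripper_width: 8.8
gripper_force: 62.8
clk 17.6 pos [504.9 -22.3  57.7] yaw_y 38.23 tilt [0.0008 0.0025] q [-0.59  0.28  0.61  1.99 -0.2   0.93  0.8 ] F [-8.9  3.7 23.3] w 8.8
turn 46.73
linear after turn [-0.9  0.4  0.2]
linear now [-0.9 -0.4  0.2]
[0.83876891 2.00443066 0.1098274 ]
```

```bash
python3 -m jog '{"grip":[1,1,1,1,1,1,1,1,1],"linear":[[-0.3,-0.9,0],[0,0,0],[0,0,0],[0,0,0],[0,0,0],[0,0,0],[0,0,0],[0,0,0],[0,0,0]],"turn":[6,6,6,6,6,6,6,4.7,0]}'
python3 go.py 505.2 -23.3 57.5 -8.5
python3 -c "
from h import *
print(ctrl.observe()['ft_torque'])
c=ctrl.capture('scene');d=ctrl.capture('top')
cv2.imwrite('pics/f1.png',np.hstack([crop(c['frame'],225,140,135,120,3.2),crop(d['frame'],180,140,110,120,3.2)]))"
```

```text
clock: 18.35
eef_pos: [506.1, -21.7, 57.8]
tcp_rot: [2.378, 2.052, 0.009]
force: [0.1, 8.6, 15.8]
gripper_width: 8.4
gripper_force: 61.7
clk 18.35 pos [506.1 -21.7  57.8] yaw_y -8.4 tilt [0.0038 0.0043] q [-0.71  0.31  0.76  2.   -0.27  0.93  0.04] F [ 0.1  8.6 15.8] w 8.4
turn 0.1
linear after turn [-1.7 -0.7  0.3]
linear now [-1.7 -0.7  0.3]
[1.84298068 0.23683728 0.12806331]
```

View pics/f1.png

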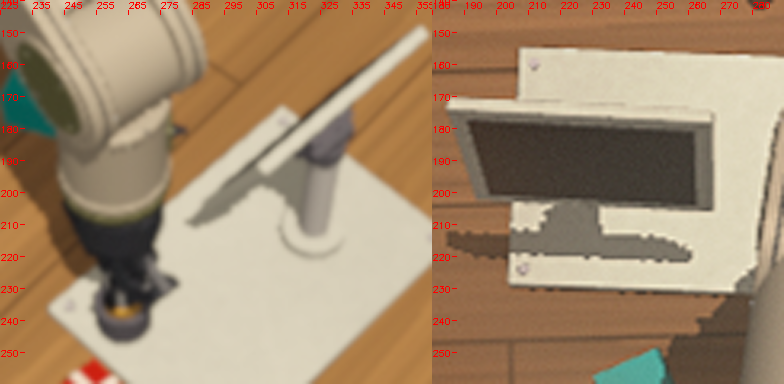

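```bash
python3 -m jog '{"grip":[1,1,1],"linear":[[-1,0,0],[0,0,0],[0,0,0]],"turn":[2.5,0,0]}'
python3 -c "from workcell import ctrl;print(ctrl.observe()['ft_torque'])"
python3 -m jog '{"grip":[1,1,1],"linear":[[0,0,0],[0,0,0],[0,0,0]],"turn":[2.5,0,0]}'
python3 go.py 505.2 -23.3 57.5 -8.5
python3 -c "from workcell import ctrl;print(ctrl.observe()['ft_torque'])"
```

```text
clock: 18.7
eef_pos: [506.3, -21.9, 57.8]
tcp_rot: [2.416, 2.007, 0.011]
force: [0.4, 11.7, 13.2]
gripper_width: 8.9
gripper_force: 61.4
[ 2.51459759 -0.23156044  0.20682759]
clock: 18.95
eef_pos: [506.4, -21.8, 57.8]
tcp_rot: [2.459, 1.954, 0.011]
force: [2.1, 10.8, 13.2]
gripper_width: 9.2
gripper_force: 61.3
clk 18.95 pos [506.4 -21.8  57.8] yaw_y -13.05 tilt [0.005  0.0046] q [-0.72  0.31  0.78  2.   -0.27  0.93 -0.04] F [ 2.1 10.8 13.2] w 9.2
turn -4.55
linear after turn [-1.6 -1.   0.3]
linear now [-1.7 -0.9  0.3]
[ 2.51438587 -0.40300581  0.38111256]
```

```bash
python3 -m jog '{"grip":[1,1,1,1],"linear":[[0.7,0,0],[0,0,0],[0,0,0],[0,0,0]],"turn":[0,0,0,0]}'
python3 go.py 505.2 -23.3 57.5 -8.5
python3 -c "
from workcell import ctrl
print(ctrl.observe()['ft_torque'])
print(ctrl.hand_in())"
```

```text
clock: 19.28
eef_pos: [506.4, -21.8, 57.8]
tcp_rot: [2.459, 1.954, 0.01]
force: [3.0, 8.4, 14.1]
gripper_width: 8.8
gripper_force: 61.4
clk 19.2833 pos [506.4 -21.8  57.8] yaw_y -13.07 tilt [0.0044 0.0045] q [-0.72  0.31  0.78  2.   -0.27  0.93 -0.04] F [ 3.   8.4 14.1] w 8.8
turn -4.57
linear after turn [-1.7 -1.   0.3]
linear now [-1.7 -0.9  0.3]
[ 2.06075547 -0.25725745  0.3599065 ]
the job is handed in; nothing more can be done
None
```

I handed the job in at 19.3 s, but no verdict came back: the screen measures square to about 1° and leaned back about 25°, and the flat-bladed key is fully home, turned clockwise to its stop and still gripped.

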